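# Close the gear case: hook in the cover and pin it

## Robot

A 6-joint arm with a two-finger parallel gripper is mounted at the origin on a cart in front of the work surface, level with it; the furniture and walls round the work are solid. World frame = base frame: x ahead of the robot, y to its left, z up, the work surface at z = 0. Lengths are in mm, angles in rad, forces in N, time in s.
With the tool pointing down it reaches from about 300 to 775 mm from the base axis. Payload 14.6 kg.
Tool frame: the origin (TCP) lies at the very end of the fingers, on their centre line; the grasp point (between the pads) lies 19 mm behind it; z points along the fingers, y is the line along which they close (so a half turn about z gives the same grasp; the last joint's range is limited). The gripper opens to 85 mm and grips with 20 to 120 N. Pads are 22 mm wide; open, the fingers measure 114 mm over their backs; the gripper's body (76 mm by 85 mm) begins 54 mm behind the grasp point. The pads swing forward as they close: fully open they stand 13 mm farther back than shut.
Start: joints at [1.246, 0.3, 1.521, -0, 1.321, -0.067], TCP at [140.222, 531.815, 231.281] pointing down, gripper open.
Joint ranges: [-3.03, 3.03], [-0.79, 2.21], [0.23, 2.52], [-1.04, 4.18], [0, 3.07], [-2.55, 2.55]. Speed limits (rad/s): [2.22, 2.22, 2.57, 3.14, 3.14, 3.14].

## Interface

Orientations are given as a unit quaternion [x, y, z, w].
In Python, from bench import ctrl gives the robot as it stands. Calls block until the motion is done:
- ctrl.move_ptp(position, orientation): joint-space move of the TCP to a pose.
- ctrl.movel(position, frame=None, speed=150): straight line of the TCP; frame=None keeps the orientation; speed is the mean speed in mm/s.
- ctrl.move_joints(angles): joint-space move.
- ctrl.command_gripper(opening): finger opening in mm; the grip force is fixed at half the most; returns when the fingers have stopped.
- ctrl.pause(seconds).
- ctrl.ik(position, orientation): joint angles nearest the present ones, or None.
- ctrl.read_state(): the state.
- ctrl.snapshot(name): name is "scene" or "top" or "wrist"; returns a dict with "pixels" (384x512x3 uint8, blue, green, red), "depth" (384x512 float32, mm along the optical axis (not along the pixel's ray), 0 where there is no reading), "K" (3x3 intrinsics, pixels), "rvec" (rotation vector, rad) and "tvec" (3), from world to camera coordinates, as OpenCV has them. Camera axes: x right, y down, z forward; pixel columns grow to the right and rows downward; lengths in mm; the calibration is good to about 2 mm. A picture is of the moment at which its call begins.
A pose or a line that the arm cannot do raises ctrl.Unreachable and nothing moves.
- ctrl.job_done(): hands the job in; it is judged then, once.
The state is a dict: "clock": time; "joints": joint angles; "joint_vel": joint speeds; "tau": joint torques, N m; "position": TCP position; "tool_rot": TCP orientation; "ft_force": force on the tool from outside, world axes, zero at the start; "wrist_torque": the same for the moment, N m; "width": finger opening in mm; "gripper_force": force on a finger pad.
Only numpy, scipy, OpenCV 4.12 (cv2) and the standard library are available. Lean on these libraries where they do the work, as an engineer would, in place of code of your own. Each camera call takes 0.05 s, during which the arm holds its last target. There are 200 camera calls.

## Task

Close the open gear case on the bench. Tilt its inspection cover and hook the two tabs under the case's keeper strip, push it in against the spring bar until it stops, and swing it down so that it lies flat and fully home inside the rim; then push the retaining pin through the clevis ears and the cover's lug, from the side away from the motor, until its grip comes up to the ear. Let go of everything and leave the tools and fittings around it where they lie.

Things in the scene. Friction and masses are not known exactly. Their poses are not given: they have to be found in the camera images.
- gear_case: Grey cast gear case fixed to the bench, open on top (two steel gears inside), 160 (x) x 204 (y) x 90 high; a round motor sticks out at +x (to x = 187, 84 high). Origin on the bench under the middle of the opening, z up. Hook end +y, latch end -y. Flat seat ledge round the opening at z = 75; side rims with inner faces at x = +-63.5 rise 4 above it.
- case_seat (a point): Middle of the opening at seat height (75 above the case's origin), axes as the case's. The closed cover's origin lies here, axes along the case's. Latch end: a rim 4.5 high over the seat, y = -71 to -65; the closed cover's -y edge bears against its inner face at y = -65.
- keeper (a point): Hook end, on the case's middle line: lower edge of the steel keeper strip, at y = 68 and 8.5 above the seat. The strip spans the full width, runs on to y = 100 and is 6 thick. Below it is an open pocket, 25 deep under seat level, from y = 56 (edge of the hook-end seat ledge, y = 46 to 56) to the end wall. Tilted tabs slip over that ledge edge and under the strip.
- spring_bar (a joint): Travel (m) towards +y of the sprung bar in the pocket: 0 = out (face at case y = 72), 0.012 = hard stop (y = 84). 100 wide, 19 below to 7 above the seat. Pushes back 2.4 N at 0, 7.8 N at the stop. Cover closed: 0.008; the bar holds it against the latch-end rim, holes in line. Press it to the stop while the cover swings down, else the cover's edge lands on the rim.
- bore (a point): On the hole axis of the two upright clevis ears, at the outer face of the -x ear: (-18, -85, 101) in the case's frame, axes as the case's. Ears: x = -18 to -10 and 10 to 18, y = -98 to -72, 42 high over the seat, 13 mm holes along x. The pin goes in here towards +x; when home its origin lies here.
- cover: Loose bare metal cover, 0.25 to 0.5 kg, flat and right way up at the robot's left. Plate 120 (x) x 130 (y) x 6; origin at the middle of its underside, z up. Two tabs, 28 wide, 6 thick, at x = +-36, run from the +y edge on to y = 80. Upright pull rib in the middle, 70 (x) x 12 (y), top at z = 43: grip it across y from above.
- lug_hole (a point): Centre of the 13 mm hole (along x) in the cover's lug: (0, -85, 26) in the cover's frame. The lug is an upright plate 10 thick (x = +-5) standing out from the -y edge to y = -98, underside at z = 8, top at z = 40. It goes down between the ears.
- pin: Loose retaining pin lying on its grip on the bench at the robot's right, shank level and pointing roughly away from the robot. Steel shank 10 thick, 61 long along +x, its nose tapered from x = 50 on. Black grip block 40 (x) x 18 (y) x 24 (z), from x = -40 to 0. Origin on the shank's axis at the grip's front face, 12 above the bench. Grip it across y from above.
- pin_tip (a point): Nose of the pin, 61 mm along +x from the pin's origin.
- oil_can: Dark red oil can with a spout, 56x75x150 mm, bystander behind the work; origin under its centre.
- pliers: Red-handled pliers, 168 mm long, 12 high, bystander; origin under the centre.
- screwdriver: Orange-handled screwdriver, 181 mm long, 28 high, bystander; origin under the centre.
- elbow_1: Grey steel elbow fitting, 57 mm long, 45 high, bystander at the near left; origin under its centre.
Not all that is in view belongs to the job. What is shaped like the pin but orange is not meant.

How it is judged:
By the outcome, as a careful person would: the job done as asked, in the order asked, and still so for the second after the job is handed in, with the robot touching nothing.
It also fails if it takes over 53 s, if anything falls off the work surface, if the arm or the gripper's body presses on something with over 40 N, if the wrist force passes 120 N, or if a joint passes its speed limit or range.

## Working session

There is one attempt and no reset: what is moved stays moved. The work goes in short steps, each a Python script; the robot and the scene stay as the last script left them, time stands still between calls to the robot, and variables do not carry over. Pictures are saved under pics/ and viewed, at most 11 in all, crops included, and the job is handed in when it is done.

```bash
ls; mkdir -p pics; cat > h.py <<'E'
import numpy as np, cv2
from scipy.spatial.transform import Rotation as R
from bench import ctrl
def snap(n,f):
    s=ctrl.snapshot(n); cv2.imwrite('pics/'+f+'.png',s['pixels']); np.savez('pics/'+f+'.npz',**{k:np.array(v) for k,v in s.items()}); return s
def cloud(s):
    d=s['depth']; h,w=d.shape; u,v=np.meshgrid(np.arange(w),np.arange(h)); K=s['K']
    P=np.stack([(u-K[0,2])/K[0,0]*d,(v-K[1,2])/K[1,1]*d,d],-1)
    Rm=cv2.Rodrigues(np.array(s['rvec'],float))[0]
    W=(P-np.array(s['tvec']).ravel())@Rm
    W[d<=0]=np.nan
    return W
E
python3 - <<'E'
from h import *
a=snap('scene','scene0');b=snap('top','top0')
cv2.imwrite('pics/both.png',cv2.resize(np.vstack([a['pixels'],b['pixels']]),(400*1,600)))
for n in('scene0','top0'):
    cv2.imwrite(f'pics/{n}L.png',cv2.resize(cv2.imread(f'pics/{n}.png'),(800,600),interpolation=cv2.INTER_CUBIC))
st=ctrl.read_state();print(st)
for s in(a,b):print(s['K'],s['rvec'],s['tvec'])
E
```

```text
pics
{'clock': 0.1, 'joints': array([ 1.24639383e+00,  3.00380956e-01,  1.52153186e+00,  5.32602483e-06,
        1.32069729e+00, -6.65580132e-02]), 'joint_vel': array([-0.00131663, -0.00204719, -0.00231526, -0.00034694, -0.00086331,
        0.00037276]), 'tau': array([-1.44337704e-03, -5.44378209e+01, -3.62375736e+01, -1.71829302e-04,
        2.92963843e-03,  2.83971055e-06]), 'position': array([140.15921871, 531.62023634, 230.79158352]), 'tool_rot': array([ 1.28566042e-01,  9.91700819e-01, -4.98538624e-04, -1.01344969e-04]), 'ft_force': array([-0.33576506, -0.10199758, -0.99494249]), 'wrist_torque': array([-0.00682692,  0.04307962,  0.02247785]), 'gripper_force': 0.0, 'width': 85.5282614883799}
[[433.16652062   0.         261.48666151]
 [  0.         433.16652062 191.46119872]
 [  0.           0.           1.        ]] [ 2.13402572 -0.50430166  0.26003602] [-480.07021858  198.47938641 1115.09380708]
[[361.87254689   0.         251.34411251]
 [  0.         361.87254689 193.85265906]
 [  0.           0.           1.        ]] [ 2.17779858 -2.21054498  0.09764642] [ -43.75540886  539.18892511 1219.57528721]
```

View pics/top0L.png

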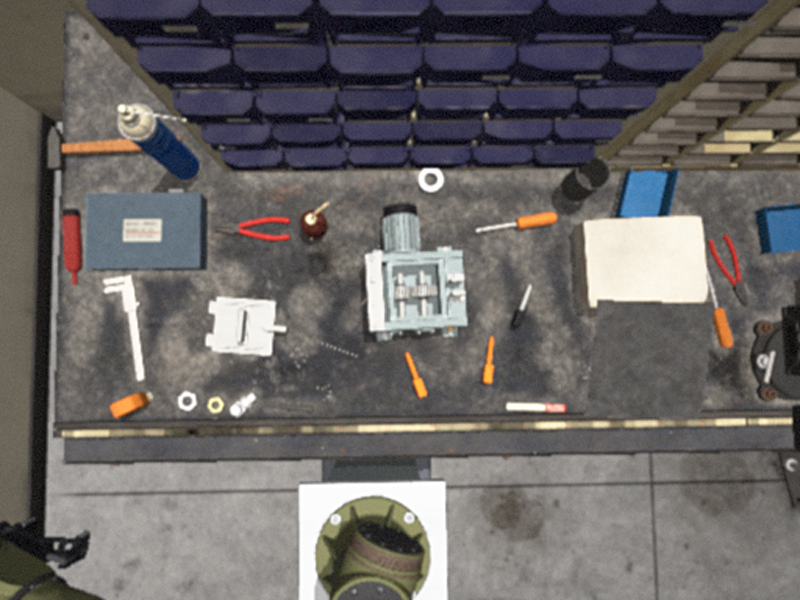

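View pics/scene0L.png

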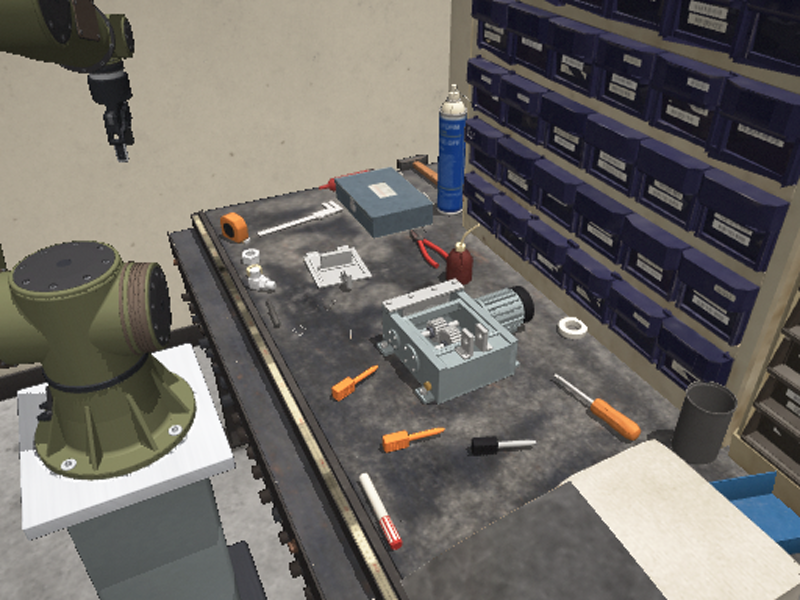

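The pictures show:
- **Top view:** the cover is at (243,326), with its tabs to the left and its lug to the right. The case is at (415,290), with the motor up (+x) and the keeper at left (+y).
- **Things that could be taken for the pin:** the black-gripped one at (522,305), and the orange ones at (416,375) and (489,360). The marker at (535,407) and the screwdriver at (520,222) could also mislead. I choose the black one.

Next I get rough poses from depth.

```bash
python3 - <<'E'
from h import *
for n,pts in (('top0',dict(cover=(243,326),rib=(243,326),lug=(280,328),casemid=(415,290),keeper=(375,290),motor=(400,225),pinhead=(517,322),pintip=(529,288),pin=(522,305))),
 ('scene0',dict(pingrip=(485,445),pintip=(535,442),keeper=(425,293),earA=(465,340)))):
    s=dict(np.load(f'pics/{n}.npz'));W=cloud(s)
    for k,(u,v) in pts.items():
        print(n,k,W[int(v*.64),int(u*.64)].round(0))
    if n=='top0':
        c=s['pixels'];
        cr=np.hstack([cv2.resize(c[180:235,125:190],(390,330),interpolation=cv2.INTER_CUBIC),cv2.resize(c[180:235,310:375],(390,330),interpolation=cv2.INTER_CUBIC)])
        cv2.imwrite('pics/crop.png',cr)
        W2=W.reshape(-1,3)
        for nm,lo,hi in(('caserim/keeper z>79',(350,-150,70),(650,150,97)),('cover',(300,200,4),(560,480,60)),('pin',(380,-260,5),(540,-130,40))):
            m=np.all((W2>lo)&(W2<hi),1);print(nm,m.sum(),W2[m].min(0).round(),W2[m].max(0).round(),np.median(W2[m],0).round())
s=dict(np.load('pics/scene0.npz'));c=s['pixels'];cv2.imwrite('pics/crop2.png',cv2.resize(c[260:310,290:360],(700,500),interpolation=cv2.INTER_CUBIC))
E
```

```text
top0 cover [494. 270.  47.]
top0 rib [494. 270.  47.]
top0 lug [490. 191.  43.]
top0 casemid [563. -96.  71.]
top0 keeper [563. -14.  91.]
top0 motor [700. -69.  74.]
top0 pinhead [ 493. -320.   24.]
top0 pintip [ 569. -352.   16.]
top0 pin [ 530. -336.   19.]
caserim/keeper z>79 1253 [ 479. -150.   70.] [649.   5.  96.] [566. -48.  80.]
cover 1788 [302. 201.   4.] [560. 480.  50.] [475. 284.   8.]
pin 172 [ 381. -260.    5.] [ 538. -130.   38.] [ 475. -175.   12.]
scene0 pingrip [ 500. -335.   24.]
scene0 pintip [ 579. -356.   12.]
scene0 keeper [564. -14.  90.]
scene0 earA [ 552. -177.   98.]
```

View pics/crop2.png

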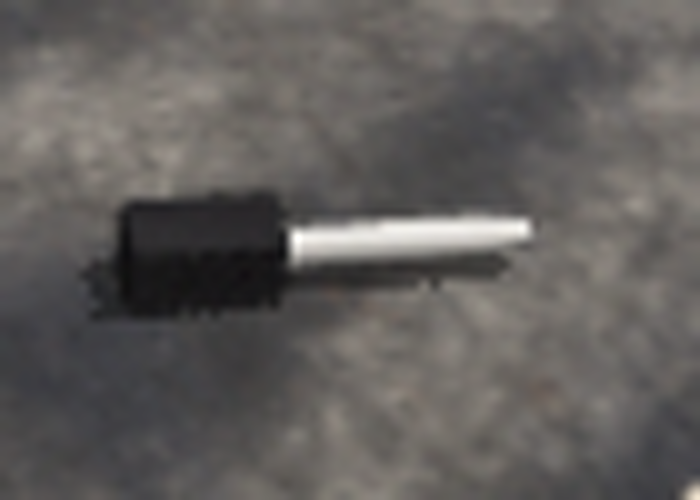

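The crop confirms a black grip block (200,255) and a steel shank ending at (530,230), so this is the right pin. Next are close wrist views of the cover and then the case.

```bash
python3 - <<'E'
from h import *
D=[0,1,0,0]
for p in([494,270,300],[565,-95,330],[500,-335,100],[565,-95,150]):
    for q in(D,[1,0,0,0]): 
        j=ctrl.ik(p,q); print(p,q,None if j is None else np.round(j,2))
s=snap('wrist','w0'); Rm=cv2.Rodrigues(s['rvec'])[0]; c=-Rm.T@s['tvec'].ravel(); st=ctrl.read_state()
T=R.from_quat(st['tool_rot']); print('cam in tool',T.inv().apply(c-st['position']),'axis',T.inv().apply(Rm[2]), T.inv().apply(Rm[0]),s['K'][0])
E
```

```text
[494, 270, 300] [0, 1, 0, 0] [ 0.44  0.29  1.38 -0.    1.48 -1.14]
[494, 270, 300] [1, 0, 0, 0] [ 0.44  0.29  1.38 -0.    1.48  2.01]
[565, -95, 330] [0, 1, 0, 0] [-0.23  0.3   1.29 -0.    1.55 -1.8 ]
[565, -95, 330] [1, 0, 0, 0] [-0.23  0.3   1.29 -0.    1.55  1.34]
[500, -335, 100] [0, 1, 0, 0] [-0.65  0.55  1.49 -0.    1.1  -2.22]
[500, -335, 100] [1, 0, 0, 0] [-0.65  0.55  1.49 -0.    1.1   0.92]
[565, -95, 150] [0, 1, 0, 0] [-0.23  0.43  1.54 -0.    1.17 -1.8 ]
[565, -95, 150] [1, 0, 0, 0] [-0.23  0.43  1.54 -0.    1.17  1.34]
cam in tool [  65.30748439   -1.19002339 -142.40630603] axis [-2.63258867e-01 -1.92812759e-04  9.64725211e-01] [-2.31868016e-05  9.99999981e-01  1.93535550e-04] [304.73455321   0.         258.63598873]
```

```bash
python3 - <<'E'
from h import *
A=[1,0,0,0]
t=ctrl.read_state()['clock']
ctrl.move_ptp([480,270,230],A); ctrl.pause(.2)
s=snap('wrist','wc'); 
ctrl.move_ptp([540,-100,260],A); ctrl.pause(.2)
s=snap('wrist','wk'); print(ctrl.read_state()['clock']-t, ctrl.read_state()['position'])
for n in('wc','wk'):
    s=dict(np.load(f'pics/{n}.npz')); cv2.imwrite(f'pics/{n}L.png',cv2.resize(s['pixels'],(800,600),interpolation=cv2.INTER_CUBIC))
    W=cloud(s).reshape(-1,3); z=W[:,2]
    print(n,np.histogram(z,bins=np.arange(-6,130,4)))
E
```

```text
3.7083 [540.10258447 -99.32526447 259.96064394]
wc (array([  8275, 110039,   9591,   7424,   1096,   1152,   1011,   1056,
          612,    564,    487,    809,    917,    381,    339,   4560,
          533,      0,      0,      0,      0,      0,      0,      0,
            0,      0,      0,      0,      0,      0,      0,      0,
            0]), array([ -6,  -2,   2,   6,  10,  14,  18,  22,  26,  30,  34,  38,  42,
        46,  50,  54,  58,  62,  66,  70,  74,  78,  82,  86,  90,  94,
        98, 102, 106, 110, 114, 118, 122, 126]))
wk (array([  4712, 101392,   2386,   4806,   3219,   1645,    682,   1420,
          365,    200,    217,    345,    620,   1063,    639,   1239,
          860,   1358,   1543,   2933,   7935,   5725,    161,   3784,
         1085,    102,     31,     35,     45,     47,    485,     21,
            0]), array([ -6,  -2,   2,   6,  10,  14,  18,  22,  26,  30,  34,  38,  42,
        46,  50,  54,  58,  62,  66,  70,  74,  78,  82,  86,  90,  94,
        98, 102, 106, 110, 114, 118, 122, 126]))
```

View pics/wcL.png

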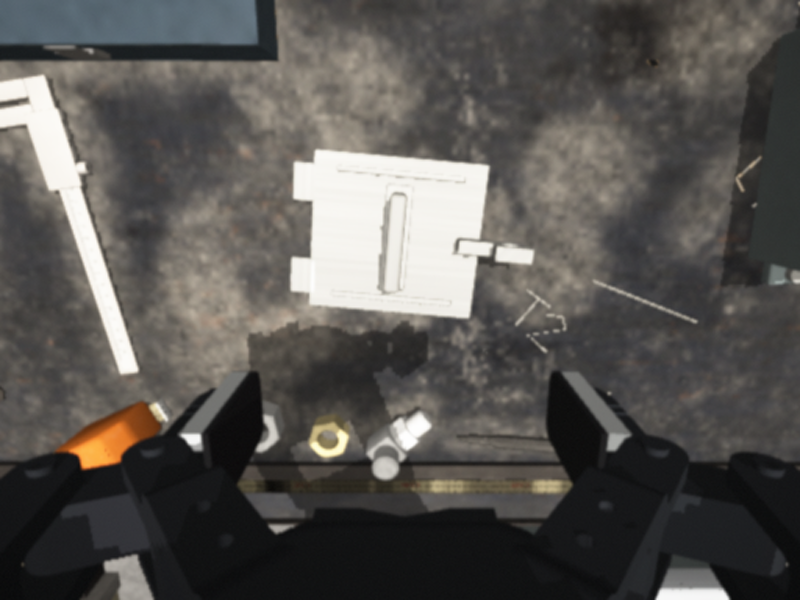

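View pics/wkL.png

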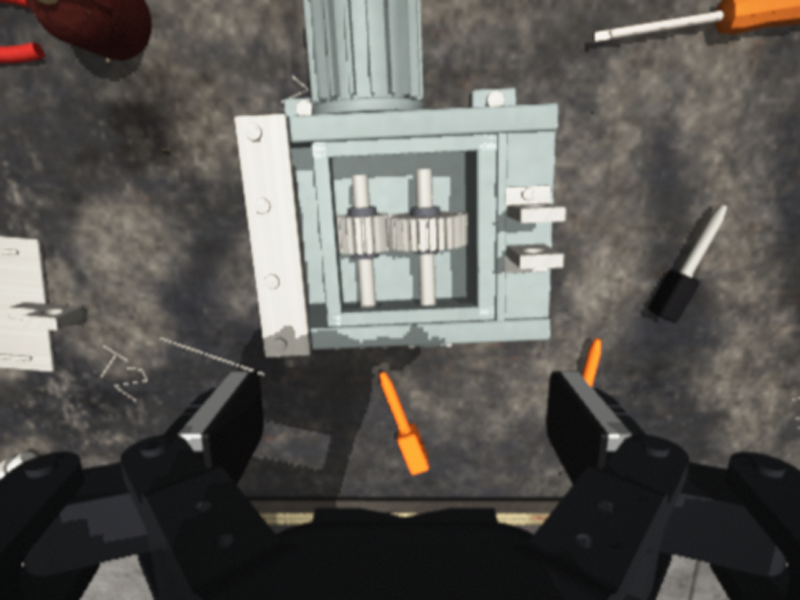

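The wrist views show:
- **First view:** the cover plate corners are at (318,150), (489,165), (471,318) and (309,303). The rib runs from (398,190) to (390,290), and the lug is at (515,253).
- **Second view:** the keeper strip is at (240-308,115-355), the ears at (540,213) and (537,258), and the pin grip at (675,295) with its tip at (722,210).

Next I fit the poses.

```bash
cat >> h.py <<'E'
def onplane(s,uv,z):
    uv=np.asarray(uv,float); K=s['K'];Rm=cv2.Rodrigues(np.array(s['rvec'],float))[0];c=-Rm.T@np.array(s['tvec']).ravel()
    d=np.c_[(uv[:,0]-K[0,2])/K[0,0],(uv[:,1]-K[1,2])/K[1,1],np.ones(len(uv))]@Rm
    return (c+d*((z-c[2])/d[:,2])[:,None])[:,:2]
def rect(s,mask,z):
    n,l,st,_=cv2.connectedComponentsWithStats(mask.astype(np.uint8)); i=1+np.argmax(st[1:,4]); v,u=np.nonzero(l==i)
    P=onplane(s,np.c_[u,v],z); r=cv2.minAreaRect(P.astype(np.float32)); return len(u),P.mean(0).round(1),np.round(r[0],1),np.round(r[1],1),round(r[2],2)
E
python3 - <<'E'
from h import *
def box(s,L):
    m=np.zeros(s['depth'].shape,bool);a=[int(x*.64) for x in L];m[a[1]:a[3],a[0]:a[2]]=1;return m
s=dict(np.load('pics/wc.npz'));W=cloud(s);z=W[...,2];g=s['pixels'].min(2)
m=box(s,(285,140,500,325))
pl=m&(z>0)&(g>150); print('plate z',np.median(z[pl&(z<15)]))
k=cv2.getStructuringElement(cv2.MORPH_RECT,(25,25))
full=cv2.morphologyEx((m&(g>140)).astype(np.uint8),cv2.MORPH_CLOSE,np.ones((9,9)))
op=cv2.morphologyEx(full,cv2.MORPH_OPEN,k); print('plate',rect(s,op,6))
rb=box(s,(370,180,420,300))&(z>35); print('rib z',np.median(z[rb]),rect(s,rb,43))
lg=box(s,(450,230,545,275))&(z>30); print('lug z',np.median(z[lg]),rect(s,lg,40))
s=dict(np.load('pics/wk.npz'));W=cloud(s);z=W[...,2];g=s['pixels'].min(2)
kp=box(s,(225,105,320,365))&(z>84)&(z<97);print('keeper z',np.median(z[kp]),rect(s,kp,89.5))
for b in((500,200,575,226),(500,242,575,272)):
    e=box(s,b)&(z>105);print('ear z',np.median(z[e]),rect(s,e,117), np.nanmedian(W[e],0))
pg=box(s,(645,260,700,325))&(z>14);print('pin grip z',np.median(z[pg]),rect(s,pg,24))
a=onplane(s,np.array([[723.5,208]])*.64,12);print('tip',a)
cr=s['pixels'];cv2.imwrite('pics/cr.png',np.hstack([cv2.resize(cr[110:190,300:380],(400,400),interpolation=cv2.INTER_CUBIC),cv2.resize(cr[125:220,405:500],(400,400),interpolation=cv2.INTER_CUBIC)]))
E
```

```text
plate z 5.921027151181722
plate (11304, array([498.9, 279.1]), array([496.5, 281. ]), array([145.5, 122.8]), 86.91)
rib z 42.35586461680228 (684, array([497.4, 276.1]), array([496.7, 276.1]), array([11.8, 68.6]), 84.95)
lug z 39.53306608975235 (250, array([489.3, 192.4]), array([489.4, 192.5]), array([27.9, 11.3]), 84.62)
keeper z 89.3634737564335 (4877, array([565.5, -14.8]), array([560.1, -15.1]), array([159.2,  32.6]), 2.61)
ear z 116.6812042851894 (299, array([ 582.1, -181. ]), array([ 582., -181.]), array([ 9. , 28.8]), 2.53) [ 582.29333314 -181.32503879  116.68120429]
ear z 116.44133907618067 (312, array([ 554.6, -182.1]), array([ 554.7, -182.2]), array([10.1, 27.7]), 2.97) [ 554.36957453 -182.45619695  116.44133908]
pin grip z 23.070517784967628 (577, array([ 508.9, -325.4]), array([ 512.3, -327. ]), array([22.8, 53.7]), 67.27)
tip [[ 576.78841413 -358.70051213]]
```

View pics/cr.png

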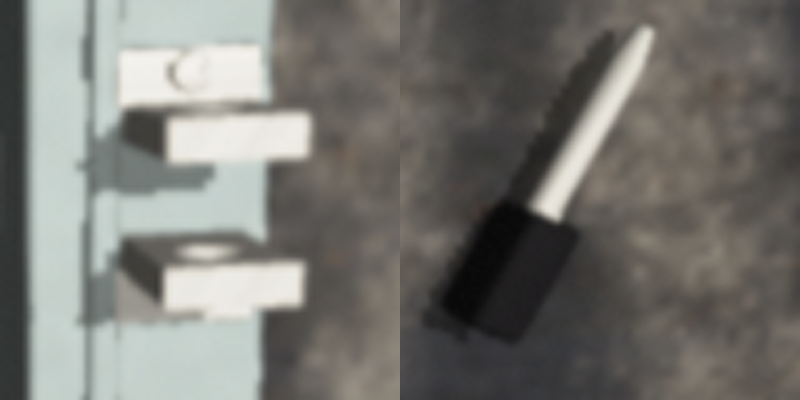

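```bash
cat >> h.py <<'E'
A=R.from_quat([1,0,0,0])
CY=np.radians(2.55); CO=np.array([563.8,-98.2,0.]); RC=R.from_euler('z',CY)
H=12.
def cov(O,a,dx=0):            # cover origin (y,z) in seat frame, tilt a deg -> TCP pose
    Rv=RC*R.from_euler('x',-a,degrees=True)
    p=CO+RC.apply([dx,O[0],75+O[1]])+Rv.apply([0,0,H]); return p,(Rv*A).as_quat()
def along(s,a,c):             # tab's bottom corner s past ledge edge along the plate, underside c above the edge
    a=np.radians(a);d=np.array([np.cos(a),-np.sin(a)]);n=np.array([np.sin(a),np.cos(a)])
    return np.array([56,0.])+c*n+(s-80)*d
def tip(ytip,a,c):            # foremost tab point at ytip
    ar=np.radians(a); return along((ytip-56-(c+6)*np.sin(ar))/np.cos(ar),a,c)
def ft(): return np.array(ctrl.read_state()['ft_force'])
E
python3 - <<'E'
from h import *
T=22
W=[(along(-12,T,20),T),(along(0,T,3),T),(tip(72,T,3),T),(tip(84.5,T,3),T)]+[(tip(84.5,a,c),a) for a,c in((15,2.5),(8,1.5),(4,.8),(0,0.))]
for O,a in W:
    p,q=cov(O,a); j=ctrl.ik(p,q); print(O.round(1),a,p.round(1),None if j is None else np.round(j,2))
assert all(ctrl.ik(*cov(O,a)) is not None for O,a in W)
q=(R.from_euler('z',-5.1,degrees=True)*A).as_quat()
ctrl.move_ptp([497,276,90],q)
ctrl.movel([497,276,H],speed=120)
f0=ft()
ctrl.command_gripper(5); st=ctrl.read_state(); print('w',st['width'],st['gripper_force'],f0)
ctrl.movel([497,276,150],speed=250); ctrl.pause(.15); st=ctrl.read_state(); print(st['width'],ft()-f0,st['wrist_torque'],st['clock'])
snap('wrist','held')
E
```

```text
[-21.8  53. ] 22 [ 564.6 -115.5  139.1] [-0.11  0.44  1.6  -0.43  1.08  1.62]
[-17.1  32.8] 22 [ 564.4 -110.7  118.9] [-0.1   0.46  1.62 -0.44  1.05  1.65]
[-4.4 27.6] 22 [563.8 -98.1 113.8] [-0.08  0.47  1.63 -0.44  1.04  1.67]
[ 8.1 22.6] 22 [563.2 -85.6 108.7] [-0.05  0.47  1.63 -0.45  1.04  1.7 ]
[ 5.7 16.1] 15 [563.4 -89.4 102.7] [-0.11  0.47  1.62 -0.3   1.03  1.57]
[4.4 8.8] 8 [563.5 -92.1  95.6] [-0.17  0.48  1.61 -0.16  1.02  1.44]
[4.3 4.4] 4 [563.6 -93.1  91.4] [-0.2   0.49  1.6  -0.08  1.03  1.37]
[4.5 0. ] 0 [563.6 -93.7  87. ] [-0.23  0.5   1.6  -0.    1.04  1.3 ]
w 11.52032836420993 59.223026633262634 [-0.4219105  -0.67375393  0.99374158]
11.242415211678844 [ 0.35957661  0.80404876 -3.4249157 ] [-0.00181716 -0.01842658  0.02864125] 7.7083
```

```bash
python3 - <<'E'
from h import *
s=dict(np.load('pics/held.npz'));W=cloud(s)
p=R.from_euler('z',5.1,degrees=True).apply(W.reshape(-1,3)-[497,276,138])
m=(abs(p[:,0])<55)&(abs(p[:,1])<60)&(abs(p[:,2]-6)<6)&(abs(p[:,1])>22); b=p[m]
print('plate plane (dz/dx,dz/dy,z0)',np.linalg.lstsq(np.c_[b[:,:2],np.ones(len(b))],b[:,2],rcond=None)[0])
T=22; f0=ft()
go=lambda O,a,v: ctrl.movel(cov(O,a)[0],frame=cov(O,a)[1],speed=v)
try:
    ctrl.movel([0,0,0],frame=[1,0,0,0])
except Exception as e: print(type(e).__name__,e)
ctrl.move_ptp(*cov(along(-12,T,60),T)); 
ctrl.movel(cov(along(-12,T,20),T)[0],speed=150); ctrl.pause(.1); f0=ft(); print('f0',f0)
ctrl.movel(cov(along(0,T,3),T)[0],speed=80); print('at edge',ft()-f0)
ctrl.movel(cov(tip(71,T,3),T)[0],speed=60); print('in',ft()-f0,ctrl.read_state()['position']-cov(tip(71,T,3),T)[0])
a=snap('wrist','ins');b=snap('scene','ins2');print(ctrl.read_state()['clock'])
cv2.imwrite('pics/insL.png',np.hstack([cv2.resize(a['pixels'][40:290,:],(400,240)),cv2.resize(b['pixels'][150:270,230:430],(400,240),interpolation=cv2.INTER_CUBIC)]))
E
```

```text
plate plane (dz/dx,dz/dy,z0) [ 1.13435392e-03 -3.33827467e-03  3.72490472e+00]
Unreachable the arm cannot follow that straight line within its joint ranges
f0 [-0.37661922  0.8389022  -2.25442425]
at edge [0.72014337 0.17346109 0.05082332]
in [ 0.35008955 -1.28744225  1.37362899] [ 0.026241    0.41592894 -0.03351546]
10.55
```

View pics/insL.png

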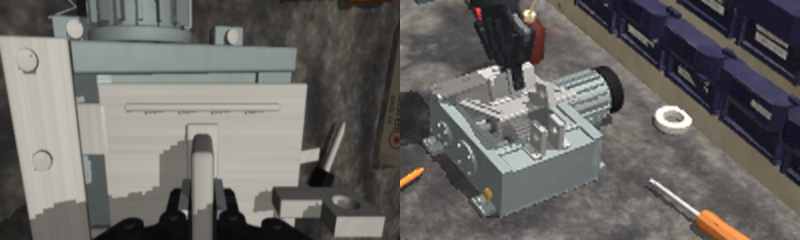

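The tab is under the keeper strip at (92,130) in the left half. I now push to the stop, feeling for force. The held cover measures about 2 mm low, so I allow for that.

```bash
sed -i 's/^H=12./H=13.7/' h.py; python3 - <<'E'
from h import *
T=22; f0=np.array([0,.85,-2.25])
for y in (76,80,82,83,84,85,86,87,88):
    p,q=cov(tip(y,T,3),T); ctrl.movel(p,speed=60); ctrl.pause(.05); f=ft()-f0; print(y,f.round(1),(RC.inv().apply(ctrl.read_state()['position']-p)).round(2))
    if f[1]<-16: break
print(ctrl.read_state()['clock'])
E
```

```text
76 [ 0.5 -4.5  1.1] [ 0.11 -0.2   0.27]
80 [ 1.4 -5.8  1.1] [ 0.09 -0.34  0.15]
82 [ 1.  -7.3  1.1] [ 0.11 -0.52  0.28]
83 [ 0.4 -7.3  2.6] [ 0.1  -0.57  0.33]
84 [ 1.3 -8.5  1.7] [ 0.13 -0.65  0.37]
85 [ 0.5 -7.9  2.7] [ 0.15 -0.7   0.42]
86 [ 0.8 -8.1  3.5] [ 0.16 -0.78  0.49]
87 [ -0.4 -13.4   6.2] [ 0.24 -1.49  0.98]
88 [ -1.5 -19.3   9.6] [ 0.29 -2.21  1.43]
13.25
```

```bash
python3 - <<'E'
from h import *
f0=np.array([0,.85,-2.25]); y=87.
for a,c in ((22,3),(18,2.8),(15,2.6),(12,2.4),(9,2.2),(6,2),(4,1.8),(2.5,1.6),(1.2,1.4),(0,1.2)):
    p,q=cov(tip(y,a,c),a); ctrl.movel(p,frame=q,speed=40); ctrl.pause(.05); f=ft()-f0
    e=RC.inv().apply(ctrl.read_state()['position']-p); print(a,round(y,2),f.round(1),e.round(2),np.round(ctrl.read_state()['wrist_torque'],2))
    if abs(f).max()>35: print('HIGH');break
    y+= np.clip((f[1]+13)/6,-1.2,1.2)
print(y,c,ctrl.read_state()['clock'])
b=snap('scene','sw');a=snap('wrist','sw2')
cv2.imwrite('pics/swL.png',np.hstack([cv2.resize(a['pixels'][40:290,:],(400,240)),cv2.resize(b['pixels'][150:270,230:430],(400,240),interpolation=cv2.INTER_CUBIC)]))
E
```

```text
22 87.0 [  0.4 -14.6   6.1] [ 0.21 -1.48  0.95] [-2.17  0.08  0.06]
18 86.73 [  0.9 -10.5   1.9] [ 0.07 -1.27  0.29] [-1.72 -0.18  0.15]
15 87.14 [  1.2 -12.6  -1.1] [-0.02 -1.41 -0.01] [-2.01 -0.41  0.14]
12 87.21 [  1.1 -13.7  -2.9] [-0.09 -1.43 -0.17] [-2.13 -0.32  0.12]
9 87.09 [  1.5 -11.8  -3.3] [-0.17 -1.34 -0.26] [-2.08 -0.26  0.11]
6 87.29 [  1.3 -11.6  -2.3] [-0.17 -1.3  -0.3 ] [-2.09 -0.22  0.02]
4 87.52 [  1.5 -12.9  -4.8] [-0.19 -1.45 -0.38] [-2.38 -0.27  0.09]
2.5 87.53 [  1.  -13.4  -4.4] [-0.24 -1.46 -0.5 ] [-2.54 -0.3   0.05]
1.2 87.46 [  1.5 -13.2  -4.2] [-0.24 -1.42 -0.51] [-2.52 -0.23  0.06]
0 87.44 [  0.2 -12.9  -5.4] [-0.24 -1.46 -0.54] [-2.56 -0.17  0.04]
87.45508936149068 1.2 16.25
```

View pics/swL.png

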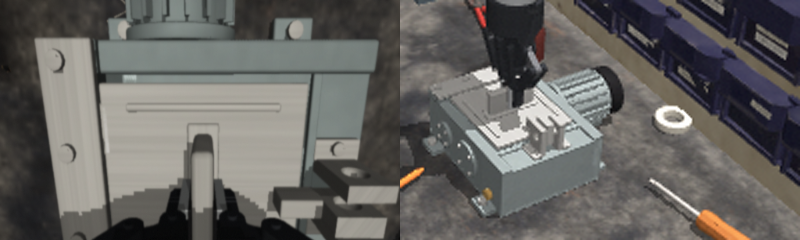

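The plate is level inside the rims, and the lug is at (300,200) between the ears at (355,172) and (350,215). I now press down until it seats.

```bash
python3 - <<'E'
from h import *
f0=np.array([0,.85,-2.25]); y=87.45; last=None
for c in (.4,-.4,-1.2,-2,-2.8,-3.6,-4.4):
    p,q=cov(tip(y,0,c),0); ctrl.movel(p,frame=q,speed=30); ctrl.pause(.05); f=ft()-f0
    st=ctrl.read_state(); e=RC.inv().apply(st['position']-p); print(c,round(y,2),f.round(1),e.round(2),np.round(st['wrist_torque'],2),'z',st['position'][2].round(2))
    if f[2]>16 or abs(f).max()>35: break
    y+= np.clip((f[1]+12)/6,-1,1)
print(ctrl.read_state()['clock'])
s=snap('wrist','dn');W=cloud(s).reshape(-1,3);p=RC.inv().apply(W-CO-[0,0,75])
m=(p[:,0]>15)&(p[:,0]<55)&(abs(p[:,1]-4)<58)&(abs(p[:,2]-6)<6); b=p[m];print(len(b),np.linalg.lstsq(np.c_[b[:,:2],np.ones(len(b))],b[:,2],rcond=None)[0])
E
```

```text
0.4 87.45 [ -1.3 -13.5  -1.6] [-0.21 -1.53 -0.15] [-2.42  0.07  0.06] z 88.95
-0.4 87.2 [ -2.5 -12.7   2.7] [-0.13 -1.35  0.23] [-1.95  0.48 -0.01] z 88.53
-1.2 87.07 [ -1.5 -11.7   3.6] [ 0.06 -1.32  0.43] [-1.68  0.34  0.07] z 87.93
-2 87.13 [ -3.3 -12.7   6.9] [ 0.18 -1.42  0.82] [-1.63  0.58  0.05] z 87.52
-2.8 87.01 [ -7.3 -11.8  15.8] [ 0.19 -1.38  1.48] [-1.28  1.18  0.13] z 87.38
-3.6 87.05 [-11.9 -12.3  21.9] [ 0.24 -1.51  2.1 ] [-1.39  1.71  0.08] z 87.2
18.15
17260 [ 1.10606237e-02 -1.45088264e-04  5.86230709e+00]
```

```bash
python3 - <<'E'
from h import *
f0=np.array([0,.85,-2.25])
for y in (85,83,81.5):
    p,q=cov(tip(y,0,-2.4),0); ctrl.movel(p,speed=40); ctrl.pause(.03); f=ft()-f0; st=ctrl.read_state(); print(y,f.round(1),st['position'].round(2))
    if f[1]>2: break
ctrl.command_gripper(40); ctrl.pause(.1); print(ft()-f0)
p=ctrl.read_state()['position']; ctrl.movel(p+[0,0,60],speed=200)
ctrl.move_ptp([540,-130,260],(RC*A).as_quat()); ctrl.pause(.15)
s=snap('wrist','cl'); print(ctrl.read_state()['clock'])
W=cloud(s);P=RC.inv().apply(W.reshape(-1,3)-CO-[0,0,75])
m=(abs(P[:,0])>12)&(abs(P[:,0])<42)&(abs(P[:,1])<55)&(abs(P[:,2]-6)<5); b=P[m];print(len(b),np.linalg.lstsq(np.c_[b[:,:2],np.ones(len(b))],b[:,2],rcond=None)[0])
z=P[:,2].reshape(384,512)
for nm,x,yy,zz in(('rim+x',(66,76),(-50,50),4),('rim-x',(-76,-66),(-50,50),4),('keeper',(-60,60),(72,96),14.5)):
    m=(P[:,0]>x[0])&(P[:,0]<x[1])&(P[:,1]>yy[0])&(P[:,1]<yy[1])&(abs(P[:,2]-zz)<4);print(nm,np.median(P[m][:,2]),zz)
cv2.imwrite('pics/clL.png',cv2.resize(s['pixels'][50:300,130:463],(800,600),interpolation=cv2.INTER_CUBIC))
E
```

```text
85 [ -3.5 -10.7   8.8] [563.84 -94.42  87.27]
83 [-2.9 -6.8  9.5] [563.97 -95.82  87.21]
81.5 [-2.6 -3.3  9.8] [564.06 -96.81  87.21]
[-0.61619704 -0.61674762  2.66008817]
20.7417
5237 [ 1.80652845e-03 -1.21806195e-03  6.05537678e+00]
rim+x 3.7700132250755014 4
rim-x 3.8683988342985454 4
keeper 14.389811319767587 14.5
```

View pics/clL.png

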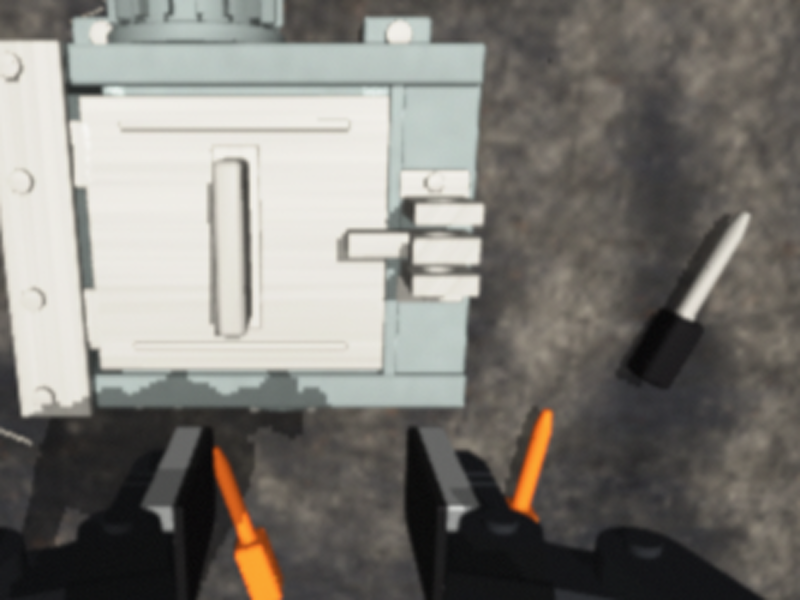

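The cover lies flat: the depth plane is at 6.06 with slopes near 0.002, and its edge bears along the latch rim at (386,95-370). The lug at (445,250) is between the ears. The hard stop and latch contacts both put the case about 1.3 mm further in +y in arm coordinates. Next I view and grasp the pin.

```bash
python3 - <<'E'
from h import *
def ears(s,case):
    W=cloud(s);P=RC.inv().apply(W.reshape(-1,3)-CO).reshape(W.shape)
    for x in(-14,0,14):
        zz=117 if x else 115
        m=(abs(P[...,0]-x)<6)&(abs(P[...,1]+85)<18)&(abs(P[...,2]-zz)<2.5)
        v,u=np.nonzero(m);Q=RC.inv().apply(np.c_[onplane(s,np.c_[u,v],zz),np.zeros(len(u))]-CO)
        lo,hi=np.percentile(Q,[2,98],0);print('plate',x,len(u),'x',lo[0].round(1),hi[0].round(1),'y',lo[1].round(1),hi[1].round(1))
ears(dict(np.load('pics/cl.npz')),0)
q=(R.from_euler('z',-25,degrees=True)*A).as_quat()
ctrl.move_ptp([528,-335,140],q); ctrl.pause(.2); s=snap('wrist','pin'); print(ctrl.read_state()['clock'])
W=cloud(s);z=W[...,2];g=s['pixels'].min(2).astype(int)
near=(abs(W[...,0]-535)<60)&(abs(W[...,1]+335)<50)
sh=near&(g>110)&(z>8)&(z<20); v,u=np.nonzero(sh);Q=onplane(s,np.c_[u,v],12.)
l=cv2.fitLine(Q.astype(np.float32),cv2.DIST_HUBER,0,.01,.01).ravel(); d=l[:2]*np.sign(l[0]); t=(Q-l[2:])@d
print('shank n',len(u),'yaw',np.degrees(np.arctan2(d[1],d[0])),'from',l[2:]+d*t.min(),'to',l[2:]+d*t.max(),t.max()-t.min())
gr=near&(z>19)&(z<30)&(g<90); print('grip z',np.median(z[gr]),rect(s,gr,24))
cv2.imwrite('pics/pinL.png',cv2.resize(s['pixels'],(800,600)))
E
```

```text
plate -14 243 x -17.4 -9.7 y -97.2 -72.6
plate 0 306 x -5.3 4.2 y -97.6 -72.4
plate 14 242 x 10.9 18.2 y -97.4 -71.8
21.9333
shank n 705 yaw -21.488516 from [ 521.27130938 -335.16117565] to [ 579.49692121 -358.08337196] 62.57514575109223
grip z 23.583410784044247 (811, array([ 505.7, -328.9]), array([ 505.2, -328.5]), array([18., 40.]), 65.82)
```

```bash
cat >> h.py <<'E'
BY=1.2
def pin(x,dy=0,dz=0,bx=0):   # pin origin at case x -> TCP pose (pin origin 20 ahead of TCP, axis 9 above)
    return CO+RC.apply([x-20,-85+BY+dy,101-9+dz]),(RC*A).as_quat()
E
python3 - <<'E'
from h import *
q=(R.from_euler('z',-21.9,degrees=True)*A).as_quat()
assert ctrl.ik(*pin(-18)) is not None
ctrl.move_ptp([505.2,-328.6,50],q); ctrl.movel([505.2,-328.6,3],speed=80); print(ctrl.read_state()['position'],ft())
ctrl.command_gripper(10); print(ctrl.read_state()['width'],ctrl.read_state()['gripper_force'],ctrl.read_state()['position'])
ctrl.movel([505.2,-328.6,60],speed=200)
p,Q=pin(-18-61-14); ctrl.move_ptp(p+[0,0,40],Q); ctrl.movel(p,speed=150); ctrl.pause(.25); print((ctrl.read_state()['position']-p).round(2),ft())
s=snap('wrist','pre'); b=snap('scene','pre2'); print(ctrl.read_state()['clock'])
W=cloud(s);P=RC.inv().apply(W.reshape(-1,3)-CO).reshape(W.shape)
def topline(nm,x0,x1,z0,z1,zz):
    m=(P[...,0]>x0)&(P[...,0]<x1)&(abs(P[...,1]+85)<16)&(P[...,2]>z0)&(P[...,2]<z1); v,u=np.nonzero(m)
    if len(u)<5: print(nm,len(u));return
    C=RC.inv().apply(np.c_[onplane(s,np.c_[u,v],zz),np.zeros(len(u))]-CO)
    print(nm,len(u),'y mid',np.percentile(C[:,1],[2,50,98]).round(2),'z pct',np.percentile(P[m][:,2],[10,50,90]).round(2))
for x in(-88,-78,-68,-58,-48,-40): topline(f'shank {x}',x-5,x+5,92,112,101)
topline('ear-',-22,-6,113,121,117);topline('ear+',7,22,113,121,117)
cv2.imwrite('pics/preL.png',np.hstack([cv2.resize(s['pixels'][60:310,180:430],(400,400),interpolation=cv2.INTER_CUBIC),cv2.resize(b['pixels'][180:280,240:340],(400,400),interpolation=cv2.INTER_CUBIC)]))
E
```

```text
[ 505.32903773 -328.7062628     3.14682524] [-0.03746195  0.28365393 -0.21985526]
16.59710990349228 59.27277982234955 [ 505.58416668 -328.86550003    3.75938396]
[ 0.35 -0.27  0.71] [-0.82687582 -0.04778117 -1.34346665]
25.3667
shank -88 477 y mid [-90.39 -85.3  -80.67] z pct [102.75 104.9  106.21]
shank -78 480 y mid [-90.3  -85.76 -80.77] z pct [102.69 104.94 106.17]
shank -68 513 y mid [-90.61 -85.76 -80.86] z pct [102.76 104.97 106.25]
shank -58 543 y mid [-90.55 -85.76 -80.96] z pct [102.73 104.91 106.1 ]
shank -48 554 y mid [-90.46 -85.76 -81.05] z pct [102.85 104.95 106.08]
shank -40 471 y mid [-89.99 -85.76 -81.53] z pct [102.19 104.07 105.52]
ear- 2074 y mid [-97.54 -85.03 -72.73] z pct [115.65 116.77 117.7 ]
ear+ 0
```

View pics/preL.png

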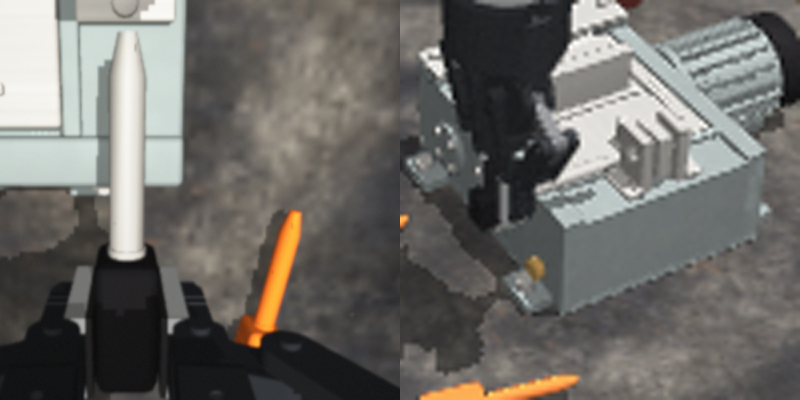

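The left half shows the pin held straight, with its tip at (127,38) short of the ear. The pin reads 0.5 mm to -y of the ear centre and its height is about right. I correct that and insert with force checks.

```bash
python3 - <<'E'
from h import *
f0=None; dy,dz=.5,-.1
for x in (-93,-79,-74,-69,-64,-58,-52,-46,-40,-34,-28,-23):
    p,q=pin(x,dy,dz); ctrl.movel(p,speed=40); st=ctrl.read_state(); f=RC.inv().apply(ft())
    if f0 is None: ctrl.pause(.1); f0=RC.inv().apply(ft())
    e=RC.inv().apply(st['position']-p); f=f-f0; print(x,f.round(1),e.round(2))
    if f[0]<-10: print('stop');break
    dy+=np.clip(f[1]*.04,-.3,.3); dz+=np.clip(f[2]*.04,-.3,.3)
print(dy,dz,st['clock'],st['width'])
E
```

```text
-93 [ 0.8  0.5 -0.6] [0.02 0.04 0.07]
-79 [-1.1  0.4 -1. ] [ 0.05  0.13 -0.16]
-74 [0.9 0.4 0.2] [ 0.16 -0.   -0.01]
-69 [-0.2  0.1 -0.2] [ 0.15  0.03 -0.06]
-64 [-0.3 -0.1  0.1] [ 0.16  0.02 -0.06]
-58 [-0.3  1.2 -0.5] [ 0.17  0.02 -0.05]
-52 [ 0.3 -0.1 -0.3] [ 0.18  0.02 -0.04]
-46 [ 0.8 -0.1  0.1] [ 0.18  0.04 -0.06]
-40 [-1.2  0.3 -0.7] [ 0.17  0.02 -0.05]
-34 [ 0.3 -0.7  0.2] [ 0.16  0.04 -0.05]
-28 [ 0.3 -0.5 -0.8] [ 0.19  0.03 -0.05]
-23 [-0.4  0.  -0.5] [ 0.17  0.02 -0.02]
0.5583992173149431 -0.2644574427949664 29.1167 16.913956241734468
```

It slides in freely. I push on until the grip meets the ear.

```bash
python3 - <<'E'
from h import *
dy,dz=.56,-.26; f0=RC.inv().apply(ft())
for x in np.arange(-22,-11,1.):
    p,q=pin(x,dy,dz); ctrl.movel(p,speed=20); f=RC.inv().apply(ft())-f0; e=RC.inv().apply(ctrl.read_state()['position']-p); print(x,f.round(1),e.round(2))
    if f[0]<-8: break
ctrl.pause(.1)
s0=snap('wrist','in1')
ctrl.command_gripper(40); p=ctrl.read_state()['position']; ctrl.movel(p+[0,0,120],speed=200)
p2,q=pin(-60); ctrl.move_ptp([p2[0],p2[1],250],q); ctrl.pause(.2)
s=snap('wrist','end');b=snap('scene','end2');print(ctrl.read_state()['clock'])
W=cloud(s);P=RC.inv().apply(W.reshape(-1,3)-CO)
m=(abs(P[:,0]+38)<30)&(abs(P[:,1]+85)<8)&(abs(P[:,2]-113)<3)&(P[:,0]<-20);print('grip top z',np.median(P[m][:,2]),'x',np.percentile(P[m][:,0],[1,99]),'y',np.percentile(P[m][:,1],[1,50,99]))
m=(abs(P[:,0])>15)&(abs(P[:,0])<42)&(abs(P[:,1])<50)&(abs(P[:,2]-6-75)<5); c=P[m];print('plate',np.linalg.lstsq(np.c_[c[:,:2],np.ones(len(c))],c[:,2]-75,rcond=None)[0])
cv2.imwrite('pics/endL.png',np.hstack([cv2.resize(s['pixels'][40:290,150:400],(400,400),interpolation=cv2.INTER_CUBIC),cv2.resize(b['pixels'][180:280,250:350],(400,400),interpolation=cv2.INTER_CUBIC)]))
E
```

```text
-22.0 [ 1.1  0.8 -0.1] [ 0.01  0.   -0.01]
-21.0 [0.3 0.4 0.2] [ 0.04 -0.01  0.02]
-20.0 [-0.4 -0.2  0. ] [ 0.05 -0.01  0.  ]
-19.0 [0.7 0.3 0.4] [ 0.05 -0.01 -0.  ]
-18.0 [0.2 1.2 0.1] [ 0.05 -0.01 -0.01]
-17.0 [-0.   0.2  0.1] [ 0.02  0.   -0.02]
-16.0 [-0.   1.2  1. ] [ 0.02 -0.01 -0.02]
-15.0 [-9.9  1.8  4.9] [-0.92 -0.01 -0.15]
33.0167
grip top z 110.47673877878597 x [-42.65566944 -20.82909001] y [-91.99830412 -84.34780626 -78.04976833]
plate [-2.10881892e-04 -1.58104096e-03  6.10819278e+00]
```

View pics/endL.png

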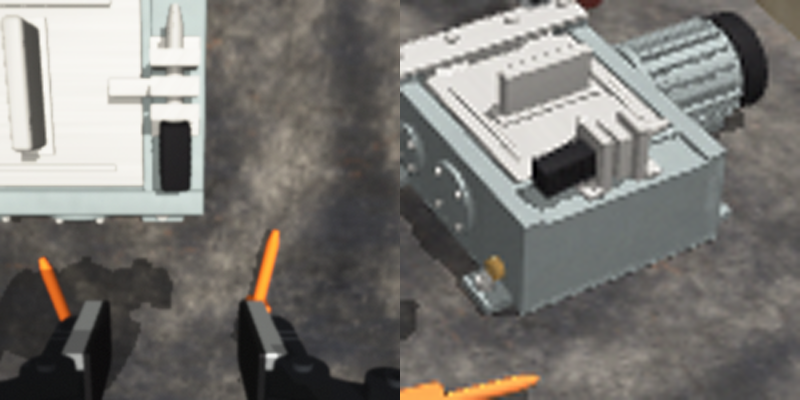

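The pin runs through the near ear, the lug and the far ear, with its tip at (175,8) and its grip at (175,155) against the ear. I check the gap numerically before handing in.

```bash
python3 - <<'E'
from h import *
s=dict(np.load('pics/end.npz'));W=cloud(s);P=RC.inv().apply(W.reshape(-1,3)-CO).reshape(W.shape)
g=s['pixels'].max(2)
m=(abs(P[...,1]+85)<6)&(P[...,2]>92)&(P[...,2]<116)
d=m&(P[...,0]<-10)&(g<90); print('grip x',np.percentile(P[d][:,0],[.5,5,95,99.5]).round(1))
for x in range(-60,-8,4):
    k=(abs(P[...,1]+85)<4)&(abs(P[...,0]-x)<2)&(P[...,2]>70); print(x,np.median(P[k][:,2]).round(1),end='; ')
t=m&(P[...,0]>19)&(P[...,2]>95); print('\ntip x',P[t][:,0].max(), 'ear- outer', P[(abs(P[...,1]+85)<10)&(P[...,2]>115)][:,0].min())
E
```

```text
grip x [-59.8 -57.4 -21.7 -20. ]
-60 105.3; -56 107.4; -52 107.9; -48 108.2; -44 108.7; -40 108.7; -36 109.6; -32 109.7; -28 110.2; -24 110.6; -20 107.4; -16 117.1; -12 116.7; 
tip x 41.513947424916175 ear- outer -70.02683467404057
```

```bash
python3 -c "
from h import *
print(ctrl.job_done(),ctrl.read_state()['clock'])"
```

```text
the job is handed in; nothing more can be done
the job is handed in; nothing more can be done
```

The job is handed in: the cover measures flat and home, the pin is through both ears and the lug, and I let go of everything at about 33 s. I felt the pin's grip meet the ear, but on release it sagged about 5° in the hole clearance, leaving its front face up to about 1 mm off the ear.

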